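Find the full staple tin by its weight

ROBOT

A 6-joint arm with a two-finger parallel gripper is mounted at the origin on the work surface. World frame = base frame: x ahead of the robot, y to its left, z up, the work surface at z = 0. Lengths are in m, angles in degrees, forces in N, time in s.
With the tool pointing down it reaches from about 0.325 to 0.775 m from the base axis. Payload 9.3 kg.
Tool frame: the origin (TCP) lies midway between the tips of the shut fingers; the grasp point (between the pads) lies 19 mm behind it; z points along the fingers, y is the direction in which the jaws open and shut (so a half turn about z gives the same grasp; the last joint's range is limited). The gripper opens to 85 mm and grips with 20 to 120 N. Pads are 22 mm wide; open, the fingers measure 114 mm over their backs; the gripper's body (76 mm by 85 mm) begins 54 mm behind the grasp point. The pads swing forward as they close: fully open they stand 13 mm farther back than shut.
Start: joints at [60.585, 14.817, 1.232, 76.415, 0, 81.257], TCP at [0.194, 0.515, 0.231] pointing down, gripper open.
Joint ranges: [-174.27, 174.27], [-52.1, 104.24], [-59.71, 78.15], [-110.17, 111.67], [-87.03, 83.33], [-180, 180]. Speed limits (degrees/s): [127.2, 127.2, 159.86, 180, 180, 180].

INTERFACE

Orientations are given as [roll, pitch, yaw] about the fixed x, y, z axes, in that order (R = Rz(yaw) Ry(pitch) Rx(roll)).
In Python, from workcell import ctrl, kin, imaging, current_time_s, current_q, current_qd, current_tau, current_eef_pos, current_ee_rot, current_force, current_ft_torque, current_opening gives the robot as it stands. The module is installed in compiled form; this text tells all that it offers. Calls block until the motion is done:
- ctrl.move_pose(position, orientation): joint-space move of the TCP to a pose.
- ctrl.servo_line(position, orientation=None, max_speed=0.15): straight line of the TCP; orientation=None keeps the orientation; max_speed is the mean speed in m/s.
- ctrl.move_j(angles): joint-space move.
- ctrl.open_gripper() and ctrl.gripper_close(f_grip=None): open the fingers fully, or close them until they stop; f_grip is the grip in N (None keeps the last).
- ctrl.sleep(seconds).
- kin.ik(position, orientation): joint angles nearest the present ones, or None.
- imaging.capture(name): name is "scene" or "top" or "wrist"; returns a dict with "image" (400x640x3 uint8, blue, green, red), "range_z" (400x640 float32, m along the optical axis (not along the pixel's ray), 0 where there is no reading), "camera_matrix" (3x3 intrinsics, pixels), "R" (3x3) and "t" (3): a world point X has camera coordinates R X + t. Camera axes: x right, y down, z forward; pixel columns grow to the right and rows downward; lengths in m; the calibration is good to about 2 mm. A picture is of the moment at which its call begins.
A pose or a line that the arm cannot do raises ctrl.PlanningError and nothing moves.
- ctrl.sign_off(): hands the job in, once; it reports no verdict.
Readings, each from a call of its own:
- current_time_s(): time.
- current_q(): joint angles.
- current_qd(): joint speeds.
- current_tau(): joint torques, N m.
- current_eef_pos(): TCP position.
- current_ee_rot(): TCP orientation.
- current_force(): force on the tool from outside, world axes, zero at the start.
- current_ft_torque(): the same for the moment, N m.
- current_opening(): finger opening in m.
Only numpy, scipy, OpenCV 4.12 (cv2) and the standard library are available. Lean on these libraries where they do the work, as an engineer would, in place of code of your own. Each camera call takes 0.05 s, during which the arm holds its last target.

TASK

Three identical closed tins stand on the desk and only the heaviest is still full of staples for the stapler: find it by feel. Working from the robot's left to its right, lift each tin a few centimetres clear of the desk for about a second to heft it, and stand it upright on the desk and let go before lifting the next (the last may stay in hand if it is the heaviest). Then hold up the heaviest one, upright and still with its bottom at least 12 cm above the desk, the other two standing on the desk, and finish while holding it; tip no tin over and leave the other things on the desk alone.

Things in the scene. Friction and masses are not known exactly. Their poses are not given: they have to be found in the camera images.
- tin_left_center (a point): the left one of three identical closed square steel tins (left = robot's left, +y), 54 x 54 mm, 72 mm high, plain flat sides; this point is its centre, 36 mm above its bottom; z up, x and y square to its sides. The tins stand over 120 mm apart. The heaviest weighs 0.53 to 0.66 kg, the others 0.15 to 0.34 kg; any of them may be the heaviest, its load is hidden inside
- tin_middle_center (a point): the middle one of three identical closed square steel tins (left = robot's left, +y), 54 x 54 mm, 72 mm high, plain flat sides; this point is its centre, 36 mm above its bottom; z up, x and y square to its sides. The tins stand over 120 mm apart. The heaviest weighs 0.53 to 0.66 kg, the others 0.15 to 0.34 kg; any of them may be the heaviest, its load is hidden inside
- tin_right_center (a point): the right one of three identical closed square steel tins (left = robot's left, +y), 54 x 54 mm, 72 mm high, plain flat sides; this point is its centre, 36 mm above its bottom; z up, x and y square to its sides. The tins stand over 120 mm apart. The heaviest weighs 0.53 to 0.66 kg, the others 0.15 to 0.34 kg; any of them may be the heaviest, its load is hidden inside
- pencil_cup: a terracotta pencil cup full of pens, 84 mm across at the rim, pens to about 170 mm high, standing to the right of the tins; a bystander; origin at the centre of its underside
- stapler: a silver aluminium stapler, 135 mm long along its y axis, 36 mm wide, 60 mm high, beyond the tins; a bystander; origin at the centre of its underside
- tape_dispenser: a heavy steel tape dispenser, 150 mm long along its y axis, 50 mm wide, 88 mm high, beyond the tins; a bystander; origin at the centre of its underside
- paperweight: a green glass paperweight, a round dome 78 mm across and 53 mm high, to the left of the tins; a bystander; origin at the centre of its underside
Not all that is in view belongs to the job. Leave any blue look-alike of the part that bears tin_middle_center alone. What is shaped like the part that bears tin_right_center but black or orange is not meant.

How it is judged:
By the outcome, as a careful person would: the job done as asked, in the order asked, and still so for the second after the job is handed in, while the arm keeps its last pose, push and grip.
It also fails if it takes over 67 s, if anything falls off the work surface, if the arm or the gripper's body presses on something with over 40 N, if the wrist force passes 120 N, or if a joint passes its speed limit or range.

## Working session

There is one attempt and no reset: what is moved stays moved. The work goes in short steps, each a Python script; the robot and the scene stay as the last script left them, time stands still between calls to the robot, and variables do not carry over. Pictures are saved under pics/ and viewed, and the job is handed in when it is done.

```bash
mkdir -p pics; ls; python3 - <<'E'
from workcell import *
import cv2,numpy as np
print(current_time_s(),current_eef_pos(),current_ee_rot(),current_force(),current_opening())
for n in("scene","top","wrist"):
    c=imaging.capture(n); cv2.imwrite(f"pics/{n}0.png",c["image"]); np.savez(f"pics/{n}0.npz",**c)
    print(n,c["camera_matrix"].round(1).tolist(),(-c["R"].T@c["t"]).round(3),c["R"].round(2).tolist())
E
```

```text
pics
0.0 [0.19403071 0.51437314 0.23065122] [-1.79925916e+02 -1.16958609e-02  1.59329276e+02] [ 0.00400655 -0.87343623 -0.03357559] 0.08542723149139024
scene [[362.2, 0.0, 319.6], [0.0, 362.2, 192.3], [0.0, 0.0, 1.0]] [0.979 0.562 0.671] [[-0.8, 0.6, 0.01], [0.4, 0.54, -0.75], [-0.46, -0.59, -0.67]]
top [[403.6, 0.0, 321.0], [0.0, 403.6, 199.5], [0.0, 0.0, 1.0]] [ 0.432 -0.     1.121] [[-0.03, -1.0, 0.01], [-1.0, 0.03, -0.1], [0.1, -0.01, -1.0]]
wrist [[334.3, 0.0, 315.6], [0.0, 334.3, 202.3], [0.0, 0.0, 1.0]] [0.118 0.545 0.374] [[0.35, 0.94, -0.0], [0.89, -0.33, 0.32], [0.3, -0.11, -0.95]]
```

View pics/scene0.png

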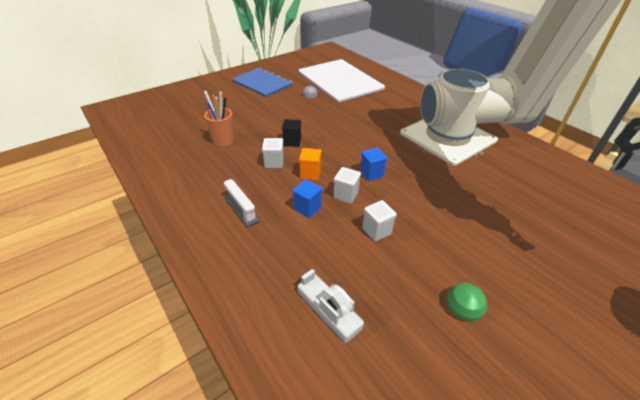

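View pics/top0.png

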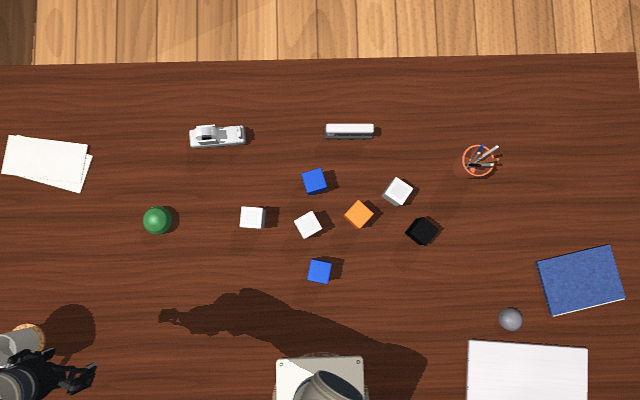

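View pics/wrist0.png

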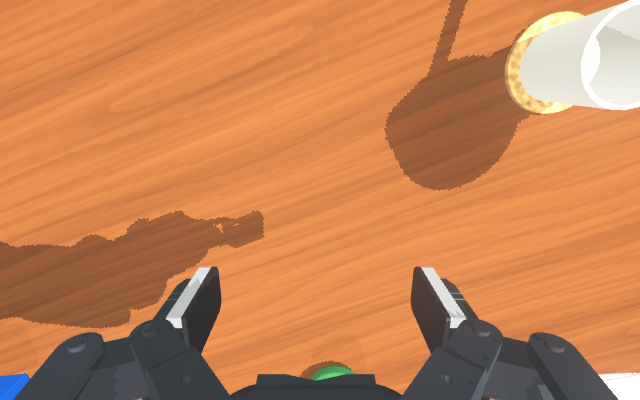

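Top view: the candidates are grey-white tins at (252,217) left, (308,225) middle and (398,192) right. The decoys are blue at (315,181) and (319,271), orange at (359,214) and black at (422,231). I choose the three grey-white tins. Next I'll take a close crop and measure.

```bash
cat > m.py <<'E'
import cv2,numpy as np
def load(n): return dict(np.load(f"pics/{n}.npz"))
def ray(c,uv,z):
    K,R,t=c["camera_matrix"],c["R"],c["t"]; o=-R.T@t
    d=R.T@np.linalg.solve(K,[uv[0],uv[1],1]); return o+d*(z-o[2])/d[2]
def world(c,mask):
    v,u=np.nonzero(mask&(c["range_z"]>0)); z=c["range_z"][v,u]
    p=np.linalg.solve(c["camera_matrix"],np.stack([u,v,np.ones_like(u)]))*z
    return u,v,(c["R"].T@(p-c["t"][:,None])).T
E
python3 - <<'E'
from m import *
top=load("top0");sc=load("scene0")
cv2.imwrite("pics/crop.png",np.vstack([cv2.resize(top["image"][150:300,220:450],None,fx=3,fy=3)[:,:690],])) 
cv2.imwrite("pics/crop2.png",cv2.resize(sc["image"][110:250,220:420],None,fx=3.5,fy=3.5))
for n,c in(("top",top),("scene",sc)):
    u,v,P=world(c,np.ones((400,640),bool))
    k=(P[:,2]>0.05)&(P[:,2]<0.09)&(P[:,0]>.25)&(P[:,0]<.75)&(abs(P[:,1])<.32)
    m=np.zeros((400,640),np.uint8); m[v[k],u[k]]=1
    N,lab,st,ce=cv2.connectedComponentsWithStats(m)
    zi=np.full((400,640,3),np.nan); zi[v,u]=P
    for i in range(1,N):
        if st[i,4]<60: continue
        q=zi[lab==i]; col=np.median(c["image"][lab==i],0)
        zt=np.median(q[q[:,2]>np.percentile(q[:,2],60),2])
        t=q[q[:,2]>zt-.006]
        r=cv2.minAreaRect((t[:,:2]*1000).astype(np.float32))
        print(n,ce[i].round(0),st[i,4],col,"ztop %.4f"%zt,"rect",np.round(r[0],1),np.round(r[1],1),round(r[2],1))
E
```

```text
top [350. 128.] 472 [244.5 242.  246. ] ztop 0.0612 rect [726.4 -99.5] [129.4  25.6] 88.4
top [206. 133.] 369 [183. 181. 183.] ztop 0.0854 rect [719.7 285.5] [25.5 45.3] 3.2
top [314. 180.] 445 [232. 114.  59.] ztop 0.0743 rect [584.6   0.8] [55.4 55.1] 15.6
top [399. 191.] 466 [238. 238. 240.] ztop 0.0741 rect [ 550.2 -221.3] [55.  55.8] 53.5
top [359. 214.] 453 [ 82. 170. 253.] ztop 0.0742 rect [ 492.1 -114.2] [55.2 55.2] 45.5
top [252. 217.] 470 [249. 248. 249.] ztop 0.0746 rect [491.4 166.7] [55.4 55.2] 84.0
top [308. 224.] 453 [246. 245. 246.] ztop 0.0745 rect [468.3  19.8] [55.  55.4] 28.5
top [424. 231.] 485 [27. 25. 26.] ztop 0.0739 rect [ 443.3 -282. ] [55.1 55.7] 49.1
top [319. 271.] 465 [235. 121.  66.] ztop 0.0743 rect [347.2  -6.7] [55.  55.3] 77.1
scene [291. 126.] 258 [44. 41. 43.] ztop 0.0716 rect [ 445.2 -281.3] [56.7 54.7] 49.2
scene [272. 147.] 314 [234. 236. 237.] ztop 0.0718 rect [ 553.1 -219.1] [55.5 55.2] 54.0
scene [310. 157.] 338 [ 10. 160. 247.] ztop 0.0717 rect [ 494.7 -112.2] [56.6 54.6] 45.8
scene [373. 158.] 360 [230. 118.  48.] ztop 0.0716 rect [349.6  -6.1] [57.3 54.4] 77.6
scene [347. 178.] 414 [234. 236. 237.] ztop 0.0717 rect [470.9  21.2] [56.1 55.8] 31.2
scene [239. 196.] 377 [241. 242. 244.] ztop 0.0595 rect [729.2 -98.5] [129.7  25.4] 88.9
scene [307. 192.] 474 [233. 120.  47.] ztop 0.0719 rect [587.3   2.4] [57.1 55.8] 17.4
scene [379. 214.] 550 [234. 237. 237.] ztop 0.0717 rect [494.  167.3] [56.7 57.4] 85.4
scene [336. 301.] 728 [210.5 216.  217. ] ztop 0.0840 rect [721.3 286.3] [25.4 42.7] 5.3
```

```bash
python3 - <<'E'
from m import *
top=load("top0");im=top["image"]
# colour-based top face via rays
hsv=cv2.cvtColor(im,cv2.COLOR_BGR2HSV)
m=((hsv[...,1]<60)&(hsv[...,2]>185)).astype(np.uint8)
for cx,cy in((252,217),(308,225),(398,192)):
    a=np.zeros_like(m);a[cy-22:cy+22,cx-22:cx+22]=m[cy-22:cy+22,cx-22:cx+22]
    cs=max(cv2.findContours(a,0,1)[0],key=cv2.contourArea)
    w=np.array([ray(top,p[0],.072)[:2]*1000 for p in cs],np.float32)
    r=cv2.minAreaRect(w);print(np.round(r[0],1),np.round(r[1],1),round(r[2],1))
E
```

```text
[491.1 168.1] [55.1 54.1] 83.7
[468.3  21.2] [54.7 55.4] 28.1
[ 549.8 -219.8] [55.1 54.7] 54.3
```

View pics/crop.png

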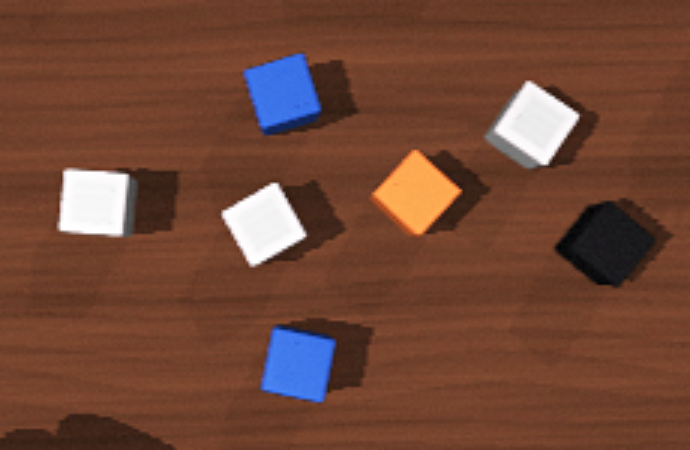

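View pics/crop2.png

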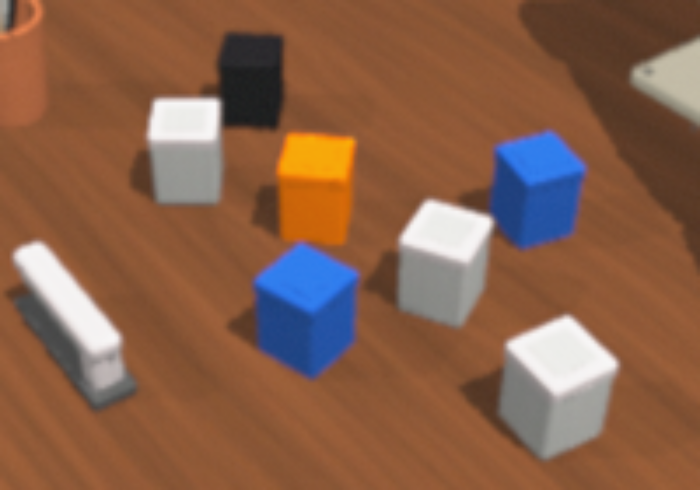

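The crops confirm the three plain grey-white tins. Top-face heights are 0.074 m (top camera) and 0.072 m (scene camera), with sides of about 55 mm, which matches the description. I averaged the two views. Next I move above the left tin, check with the wrist camera and heft it.

```bash
cat > h.py <<'E'
from workcell import *
from m import *
T={'L':(.4925,.1673,84.5),'M':(.4696,.0206,29.3),'R':(.5513,-.2200,54.0)}
Z=0.024
def yaw(n):
    x,y,a=T[n]; q=np.array(current_q()); best=None
    for k in range(-2,4):
        w=(a+90*k+180)%360-180
        s=kin.ik([x,y,.2],[180,0,w])
        if s is None: continue
        s=np.array(s); c=abs(s-q).max()+ (500 if abs(s[5])>165 else 0)
        if best is None or c<best[0]: best=(c,w)
    return best[1]
def above(n,z=.17):
    w=yaw(n); ctrl.move_pose([*T[n][:2],z],[180,0,w]); return w
def meanF(s=1.3):
    f=[]
    for _ in range(int(s/.1)): ctrl.sleep(.1); f.append(current_force())
    f=np.array(f); return f.mean(0).round(2),f[:,2].std().round(3)
def grasp(n,w):
    x,y,_=T[n]
    ctrl.servo_line([x,y,Z],[180,0,w],.12)
    ctrl.gripper_close(60); print("open",current_opening(),"eef",np.round(current_eef_pos(),4),"t",current_time_s())
def heft(n,w):
    x,y,_=T[n]
    f0=meanF(.3); ctrl.servo_line([x,y,Z+.05],[180,0,w],.08); ctrl.sleep(.3)
    print(n,"HEFT",meanF(1.3),"open",current_opening())
def place(n,w):
    x,y,_=T[n]
    ctrl.servo_line([x,y,Z],[180,0,w],.05); ctrl.sleep(.2); print("down F",np.round(current_force(),2),np.round(current_eef_pos(),4))
    ctrl.open_gripper(); ctrl.sleep(.2)
    ctrl.servo_line([x,y,.17],[180,0,w],.12); print("t",current_time_s())
def snap(n,name):
    c=imaging.capture(n); cv2.imwrite(f"pics/{name}.png",c["image"]); np.savez(f"pics/{name}.npz",**c); return c
E
python3 - <<'E'
from h import *
w=above('L'); print(w,np.round(current_q(),1),np.round(current_eef_pos(),4),np.round(current_ee_rot(),2),meanF(.3),current_time_s())
c=snap("wrist","w1")
u,v,P=world(c,np.ones((400,640),bool))
for n,(x,y,a) in T.items():
    k=(abs(P[:,2]-.073)<.006)&(np.hypot(P[:,0]-x,P[:,1]-y)<.05)
    if k.sum()>50:
        r=cv2.minAreaRect((P[k,:2]*1000).astype(np.float32)); print(n,r,P[k,2].mean())
E
```

```text
84.5 [  9.6  13.4  -9.8  66.8   0.  105. ] [0.4923 0.168  0.1702] [ 1.7999e+02 -2.0000e-02  8.4590e+01] (array([-0.11,  0.18,  0.59]), np.float64(0.003)) 2.0417
L ((491.99078369140625, 169.3943634033203), (55.42764663696289, 55.450279235839844), 84.06539154052734) 0.0726431269244456
M ((468.80035400390625, 22.750473022460938), (55.84513473510742, 55.876190185546875), 28.44131088256836) 0.07240439798259884
```

View pics/w1.png

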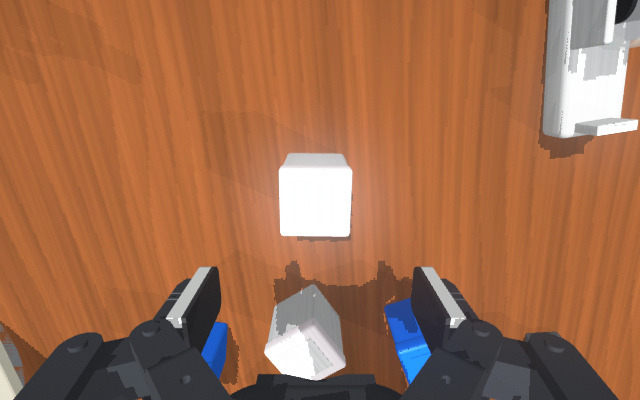

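The wrist picture shows the left tin at (316,200), centred between the jaws. The middle tin is at (305,335), with the blues beside it. The wrist fix agrees with the other views to within 2 mm, and its top reads 0.0726 m. I'll grasp and heft the left tin.

```bash
sed -i "s/^T=.*/T={'L':(.4922,.1682,84.3),'M':(.4693,.0213,29.0),'R':(.5511,-.2193,54.0)}/" h.py
python3 - <<'E'
from h import *
w=yaw('L'); grasp('L',w); heft('L',w); snap("scene","s2"); place('L',w); snap("scene","s3")
cv2.imwrite("pics/s23.png",np.hstack([load(k)["image"][60:280,200:460] for k in("s2","s3")]))
E
```

```text
open 0.05318696248467225 eef [0.4925 0.1683 0.0246] t 3.8583
L HEFT (array([ 0.17, -0.15, -1.66]), np.float64(0.745)) open 0.05320076935839341
down F [-5.48 -1.1   8.1 ] [0.4918 0.1681 0.0246]
t 9.825
```

View pics/s23.png

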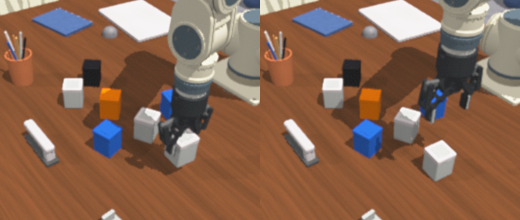

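The left tin was hefted and stands upright again. Net force was about 2.3 N, so it is light (about 0.23 kg). Next the middle tin, with a force trace and a slightly softer placing.

```bash
python3 - <<'E'
s=open('h.py').read()
s=s.replace('return f.mean(0).round(2),f[:,2].std().round(3)','return f.mean(0).round(2),f[:,2].round(2).tolist()')
s=s.replace("ctrl.servo_line([x,y,Z],[180,0,w],.05)","ctrl.servo_line([x,y,Z+.001],[180,0,w],.04)")
open('h.py','w').write(s)
E
python3 - <<'E'
from h import *
w=above('M'); print(w,np.round(current_q(),1),"base",meanF(.4)); grasp('M',w); heft('M',w); snap("scene","s4"); place('M',w); snap("scene","s5")
cv2.imwrite("pics/s45.png",np.hstack([load(k)["image"][60:280,200:460] for k in("s4","s5")]))
E
```

```text
29.0 [ -7.7   8.7 -16.   65.4   0.  143.2] base (array([ 0.34, -0.18, -0.  ]), [0.51, -0.27, 0.09, -0.35])
open 0.05367126934391232 eef [0.4696 0.0213 0.0246] t 12.7167
M HEFT (array([ 0.14,  0.13, -2.74]), [-2.94, -2.68, -1.57, -2.48, -2.76, -2.53, -3.18, -3.47, -2.44, -3.16, -2.66, -2.73, -3.08]) open 0.053334998811526306
down F [ 0.2  -0.65 -2.29] [0.4694 0.0213 0.0252]
t 18.9
```

View pics/s45.png

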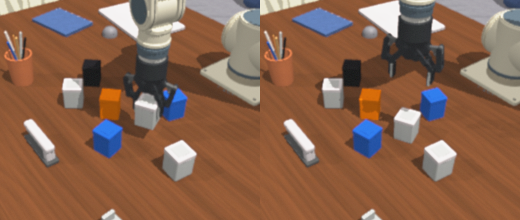

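The middle tin reads about 2.7 N (0.28 kg) and is upright again. Next the right tin. It is lifted higher only if it is clearly heavier.

```bash
python3 - <<'E'
from h import *
w=above('R'); print(w,np.round(current_q(),1),"base",meanF(.4)); c=snap("wrist","w6")
u,v,P=world(c,np.ones((400,640),bool)); x,y,a=T['R']
k=(abs(P[:,2]-.073)<.006)&(np.hypot(P[:,0]-x,P[:,1]-y)<.05)
r=cv2.minAreaRect((P[k,:2]*1000).astype(np.float32)); print(r)
if np.hypot(r[0][0]/1e3-x,r[0][1]/1e3-y)<.006:
    grasp('R',w); heft('R',w); snap("scene","s6"); print(current_time_s())
E
```

```text
54.0 [-29.8  20.3   0.2  69.9   0.   96.3] base (array([ 0.06, -0.04, -0.27]), [-0.62, -0.3, 0.27, -0.44])
((551.3124389648438, -218.84112548828125), (54.86017608642578, 55.442420959472656), 53.71148681640625)
open 0.05326797973686352 eef [ 0.5514 -0.2194  0.0247] t 22.1667
R HEFT (array([-0.13, -0.09, -5.77]), [-6.25, -5.09, -5.28, -5.57, -5.37, -6.47, -5.0, -5.78, -6.18, -5.95, -6.24, -5.98, -5.79]) open 0.05328993164081114
24.7917
```

The right tin reads about 5.6 N (0.57 kg), within the full-tin range, so it is the heaviest. I'll lift it to hold it up and then verify.

```bash
python3 - <<'E'
from h import *
p=current_eef_pos(); w=current_ee_rot()[2]
x,y,_=T['R']; ctrl.servo_line([x,y,Z+.165],[180,0,54.0],.08); ctrl.sleep(1.5)
print(np.round(current_eef_pos(),4),np.round(current_ee_rot(),2),meanF(.5)[0],current_opening(),np.abs(current_qd()).max(),current_time_s())
for n in("scene","top"):
    c=snap(n,n+"7"); u,v,P=world(c,np.ones((400,640),bool))
    for k,(x,y,a) in T.items():
        if k=='R':continue
        m=(abs(P[:,2]-.073)<.004)&(np.hypot(P[:,0]-x,P[:,1]-y)<.05)
        print(n,k,m.sum(),cv2.minAreaRect((P[m,:2]*1000).astype(np.float32)) if m.sum()>20 else None)
c=load("scene7"); u,v,P=world(c,np.ones((400,640),bool)); x,y,_=T['R']
col=c["image"][v,u].astype(int)
m=(np.hypot(P[:,0]-x,P[:,1]-y)<.045)&(P[:,2]>.06)&(col.min(1)>120); print("tin z range",np.percentile(P[m,2],[0,1,5,50,99]))
E
```

```text
[ 0.5511 -0.2193  0.189 ] [-180.   -0.   54.] [-0.27  0.38 -5.63] 0.05310257949028713 0.07597318376758878 28.3833
scene L 368 ((493.7763671875, 168.06028747558594), (55.27228546142578, 55.60935592651367), 83.79630279541016)
scene M 267 ((470.5457458496094, 20.77485466003418), (56.274471282958984, 54.08496856689453), 27.249618530273438)
top L 435 ((491.463134765625, 166.54434204101562), (54.954586029052734, 55.17720031738281), 84.49565124511719)
top M 426 ((468.4667053222656, 19.765470504760742), (54.908447265625, 54.60596466064453), 28.106700897216797)
tin z range [0.16573943 0.16808042 0.17708152 0.36522767 0.44605724]
```

View pics/scene7.png

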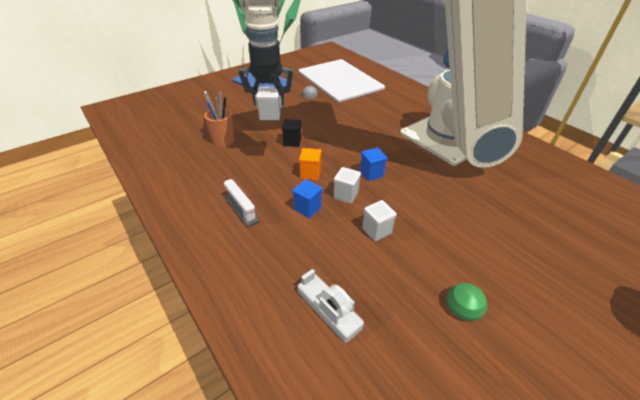

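View pics/top7.png

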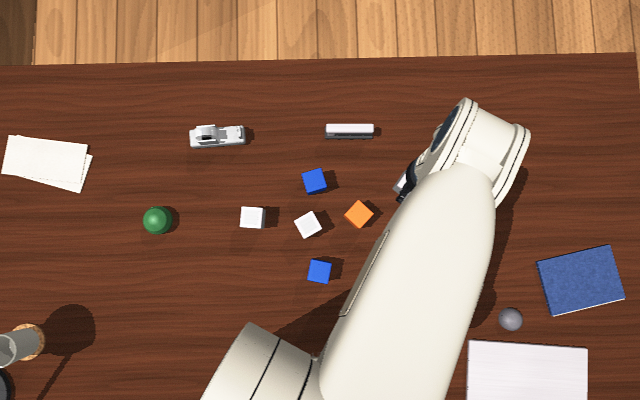

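The scene view shows the right tin upright in the jaws at (268,104), with its bottom about 0.165 m up. The left tin at (379,220) and the middle tin at (347,185) stand on the desk. The bystanders and the other tins haven't moved. I'll hand it in.

```bash
python3 - <<'E'
from workcell import *
ctrl.sleep(.3); ctrl.sign_off(); print(current_time_s())
E
```

```text
the job is handed in; nothing more can be done
the job is handed in; nothing more can be done
```

I hefted the tins from left to right, and the right one is the heaviest. I handed the job in while holding it up, after about 29 s on the robot's clock.

| Tin | Measured weight | State at the end |
|---|---|---|
| Left | about 0.23 kg | standing on the desk |
| Middle | about 0.28 kg | standing on the desk |
| Right | about 0.57 kg | held upright and still, bottom about 0.165 m up |

- **Final checks:** the grip had not slipped, and the force reading on the held tin was steady at about -5.6 N. Both cameras showed the other two tins within 2–3 mm of their original spots, and the bystanders and coloured look-alikes looked undisturbed.
- **Disagreements:** the top camera read heights about 2 mm higher than the scene camera, so I averaged positions across views. Setting the left tin down pressed it on the desk with about 8 N, so I set the middle tin down 1 mm higher. The left tin's force reading was also noisy, but it is clearly a light one.

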